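# Release the ratchet jaw of a circuit-board holder

### The arm

A 7-joint arm with a two-finger parallel gripper is mounted at the origin on the work surface. World frame = base frame: x ahead of the robot, y to its left, z up, the work surface at z = 0. Lengths are in mm, angles in rad, forces in N, time in s.
With the tool pointing down it reaches from about 350 to 900 mm from the base axis. Payload 8.1 kg.
Tool frame: the origin (TCP) lies on the centre line of the jaws, within the pads' length; the fingertips stand 11 mm ahead of it and the grasp point (between the pads) lies 8 mm behind it; z points along the fingers, y is the direction in which the jaws open and shut (so a half turn about z gives the same grasp; the last joint's range is limited). The gripper opens to 92 mm and grips with 3 to 60 N. Pads are 19 mm wide; open, the fingers measure 130 mm over their backs; the gripper's body (75 mm by 190 mm) begins 47 mm behind the grasp point.
Start: joints at [-1.382, 0.434, 0.025, 1.573, -0.012, 1.134, -0.075], TCP at [179.825, 598.585, 237.742] pointing down, gripper open.
Joint ranges: [-2.62, 2.62], [-0.44, 2.09], [-1.27, 1.32], [0.08, 2.57], [-1.32, 4.46], [0.12, 2], [-2.74, 2.74]. Speed limits (rad/s): [2.22, 2.22, 3.01, 3.01, 3.14, 3.14, 3.14].

### API

Orientations are given as a unit quaternion [w, x, y, z].
In Python, from station import movep, line_to, move_j, ungrasp, close_gripper, pause, ik, camera, camera_info, MotionError, sign_off, recognise, masks_of, current_time_s, current_qpos, current_qvel, current_joint_efforts, current_ee_pos, current_tcp_rot, current_contact_force, current_moment, current_gripper_width gives the robot as it stands. Calls block until the motion is done:
- movep(position, orientation): joint-space move of the TCP to a pose.
- line_to(position, attitude=None, vel=150, f_stop=None): straight line of the TCP; attitude=None keeps the orientation; vel is the mean speed in mm/s. With f_stop (N) it stops when the force on the tool has changed by that much, and returns True; else False.
- move_j(angles): joint-space move.
- ungrasp() and close_gripper(grasp_force=None): open the fingers fully, or close them until they stop; grasp_force is the grip in N (None keeps the last).
- pause(seconds).
- ik(position, orientation): joint angles nearest the present ones, or None.
- camera(name): name is "scene" or "top"; returns the picture (400x640x3 uint8, blue, green, red); there is no depth.
- camera_info(name): a dict with "fx", "fy", "cx", "cy" (pixels), "R" (3x3) and "t" (3): a world point X has camera coordinates R X + t. Camera axes: x right, y down, z forward; pixel columns grow to the right and rows downward; lengths in mm; the calibration is good to about 2 mm. A picture is of the moment at which its call begins. camera_info takes no time and is no camera call.
A pose or a line that the arm cannot do raises MotionError and nothing moves.
- sign_off(): hands the job in, once; it reports no verdict.
Trained networks look in the newest picture that a camera, given by its name, has taken for a name from the list of things; names that differ only in an ending like _2 or _b are one class to them, and where a whole thing is asked for, a point or a joint stands for the part that bears it (a point fixed in the world has none). Each returns a list of dicts, best first, with "conf" (0 to 1); they miss things now and then, are a little off and sometimes report something else, mostly with a low value. They report only what shows in the picture. A call takes as long as a camera call. They do not tell look-alikes from the thing itself.
- recognise(camera, label): "rect" ([left, top, right, bottom] in pixels, round what is visible of it).
- masks_of(camera, label): "region" (400x640 bool, what is visible of it) and "rect" ([left, top, right, bottom] in pixels, round what is visible of it).
Readings, each from a call of its own:
- current_time_s(): time.
- current_qpos(): joint angles.
- current_qvel(): joint speeds.
- current_joint_efforts(): joint torques, N m.
- current_ee_pos(): TCP position.
- current_tcp_rot(): TCP orientation.
- current_contact_force(): force on the tool from outside, world axes, zero at the start.
- current_moment(): the same for the moment, N m.
- current_gripper_width(): opening from 0.0 (shut) to 1.0 (fully open).
Only numpy, scipy, OpenCV 4.12 (cv2) and the standard library are available. Lean on these libraries where they do the work, as an engineer would, in place of code of your own. Each camera call takes 0.05 s, during which the arm holds its last target.

### The job

The circuit board in the bench holder is finished: let it loose. Press the pawl's thumb post over towards the board, feeling for the moment the pawl gives way and comes off the ratchet wheel, so that the jaw is not run noticeably tighter onto the board, then let the jaw back until its pad stands about 20 mm off the board's edge, held there by the pawl in the wheel again. The board stays lying on its pillars, and the other things on the bench are left alone.

Things in the scene. Friction and masses are not known exactly. Their poses are not given: they have to be found in the camera images.
- holder: Bench holder for circuit boards, fixed to the bench: plate 365 x 140 mm, end blocks 42 mm high, two steel rods along it. Origin: bench level, on the long centre line, 215 mm from the rear end (black spring drum), 150 mm from the front end. x runs along the rods from the jaw towards the board, z up, y to the side where the pawl's pivot is
- thumb_post (a point): Steel thumb post of the pawl: upright round pin, 10 mm thick, from 49 to 88 mm above the bench; the point is on its axis, at its top. Free room above 55 mm height: 80 mm behind it (holder -x), 30 mm beside it, 30 mm ahead. Pushed along holder +x it moves 2 mm on the carriage to the pawl's stop; the pawl's spring pushes it back with 2 to 2.5 N. A fingertip from above, behind it, pushes it well
- jaw_block (a point): Jaw carriage, a dark grey block on the rods, 134 x 124 mm, 40 mm high, with an upright front plate; the point: top middle of the plate's front, 70 mm above the bench. In holder axes its x is about -8 mm at the start; past -6.8 mm the jaw has been run too tight. A constant spring pulls the carriage back with 5.5 N; it can go back 45 mm. On it: ratchet wheel (30 teeth, 59 mm, knob on top) and pawl
- pad_face (a point): Centre of the front face of the black sprung pad on the carriage (72 x 18 mm, 60 mm above the bench), which presses on the board's edge at the start with 2 to 18 N, differently each time, and 2.5 N more per mm of carriage travel. The loaded teeth hold the pawl: it slips off at 6 to 18 N on the post, the more the pad presses; then post and jaw yield softly, 2 to 3 N per mm, where before it was stiff
- board: Green circuit board, 96 mm (x) x 84 mm (y) x 2.4 mm, with components, lying 58 mm above the bench on four pillars, between the pad and a black stop bar. Origin: centre of its underside; x as the holder's: its edge at the pad is at x = -48 mm. With the pawl off, draw back at 10 to 20 mm/s: jaw and post follow the finger with 4 to 5 N once the pad is off. Let go: the pawl drops in within one tooth, 5.9 mm
- spool: Bystander: light grey solder reel standing on the bench, 54 mm across, 46 mm high; origin at the centre of its underside
- flux_bottle: Bystander: small white bottle with a black cap, 40 mm across, 90 mm high; origin at the centre of its underside
- screwdriver: Bystander: screwdriver, 170 mm long, lying on the bench; origin under its middle, x along it to the tip
Not all that is in view belongs to the job. There is more than one size of the board; the one meant has the size given above.

How it is judged:
By the outcome, as a careful person would: the job done as asked, in the order asked, and still so for the second after the job is handed in, with the robot touching nothing.
It also fails if it takes over 51 s, if anything falls off the work surface, if the arm or the gripper's body presses on something with over 40 N, if the wrist force passes 120 N, or if a joint passes its speed limit or range.

## Working session

There is one attempt and no reset: what is moved stays moved. The work goes in short steps, each a Python script; the robot and the scene stay as the last script left them, time stands still between calls to the robot, and variables do not carry over. Pictures are saved under pics/ and viewed, and the job is handed in when it is done.

```bash
mkdir -p pics; ls; python3 - <<'E'
from station import *
import cv2
for n in("scene","top"):
    im=camera(n); cv2.imwrite(f"pics/{n}0.png",im)
    print(n,camera_info(n))
    for l in("holder","thumb_post","jaw_block","pad_face","board"):
        print(l,[(round(d["conf"],2),[int(v) for v in d["rect"]]) for d in recognise(n,l)])
print(current_time_s(),current_ee_pos(),current_tcp_rot(),current_contact_force())
E
```

```text
pics
scene {'fx': 362.43883506562867, 'fy': 362.43883506562867, 'cx': 323.28671421298526, 'cy': 202.84765242466239, 'R': array([[-0.03986602,  0.99914562,  0.01089608],
       [ 0.64979113,  0.03420767, -0.75934269],
       [-0.75906665, -0.02319179, -0.65059969]]), 't': array([  51.74480564, -320.4837858 , 1503.98408634])}
holder [(0.75, [248, 194, 381, 251]), (0.43, [330, 204, 372, 227])]
thumb_post []
jaw_block [(0.62, [263, 198, 339, 243]), (0.55, [442, 172, 456, 204])]
pad_face [(0.63, [324, 204, 335, 225])]
board [(0.95, [331, 203, 369, 228]), (0.92, [313, 168, 358, 194]), (0.72, [246, 195, 381, 250]), (0.65, [307, 273, 380, 330])]
top {'fx': 385.797677612982, 'fy': 385.797677612982, 'cx': 318.22427274387576, 'cy': 197.42731555042786, 'R': array([[ 0.02359829, -0.99948739, -0.02163503],
       [-0.98175827, -0.01908483, -0.18917312],
       [ 0.18866325,  0.02570453, -0.98170538]]), 't': array([ -19.7987357 ,  623.83196328, 1082.40482807])}
holder [(0.62, [271, 174, 396, 235])]
thumb_post [(0.52, [347, 209, 365, 221])]
jaw_block [(0.72, [315, 185, 382, 231])]
pad_face [(0.52, [313, 192, 326, 215])]
board [(0.8, [284, 109, 334, 162]), (0.72, [290, 253, 339, 315]), (0.64, [282, 184, 318, 218])]
0.6 [179.82339468 598.57664679 237.73630371] [2.07744117e-05 1.45429320e-01 9.89368643e-01 1.33539138e-05] [0.18527442 0.58324698 0.14093094]
```

```bash
python3 - <<'E'
import cv2
a=cv2.imread("pics/top0.png")[150:260,250:410]; cv2.imwrite("pics/topc.png",cv2.resize(a,None,fx=5,fy=5,interpolation=cv2.INTER_CUBIC))
a=cv2.imread("pics/scene0.png")[175:265,235:395]; cv2.imwrite("pics/scenec.png",cv2.resize(a,None,fx=5,fy=5,interpolation=cv2.INTER_CUBIC))
E
```

```text
(no output)
```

View pics/top0.png

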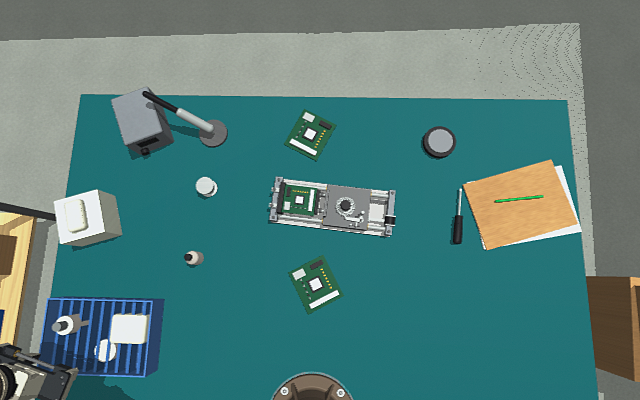

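View pics/scene0.png

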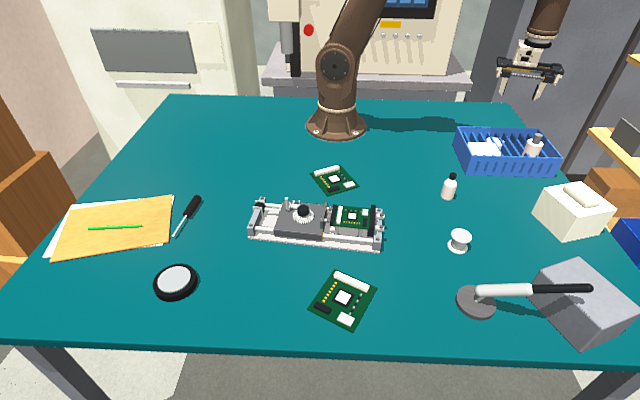

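```bash
ls pics
```

```text
scene0.png
scenec.png
top0.png
topc.png
```

View pics/topc.png

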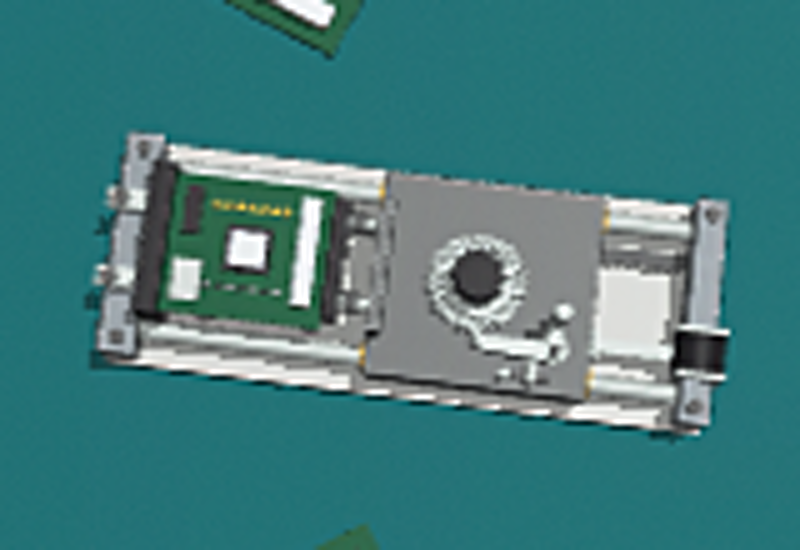

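View pics/scenec.png

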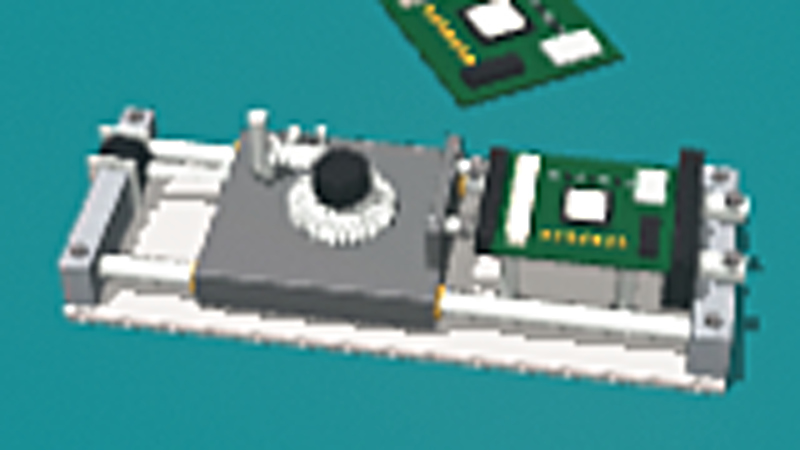

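The picked target is the holder's board at top (300,200) / scene (350,215). The look-alike loose boards are at top (311,135) and (316,285), and I leave those alone. The thumb post is the pin at top (362,212) / scene (287,198), at the rear of the pawl. The wheel knob at (346,205) and the pivot screws at (354,224) could be mistaken for it. I'll triangulate it now and check the result against the holder geometry.

```bash
cat > h.py <<'E'
import numpy as np
from scipy.optimize import least_squares
from station import *
I={n:camera_info(n) for n in("scene","top")}
def proj(n,X):
    i=I[n]; c=i["R"]@np.asarray(X,float)+i["t"]; return np.array([i["fx"]*c[0]/c[2]+i["cx"],i["fy"]*c[1]/c[2]+i["cy"]])
def ray(n,p,z):
    i=I[n]; C=-i["R"].T@i["t"]; d=i["R"].T@np.array([(p[0]-i["cx"])/i["fx"],(p[1]-i["cy"])/i["fy"],1]); return C+d*(z-C[2])/d[2]
E
python3 - <<'E'
from h import *
pt=(362.7,212.4); ps=(286.6,198.3)
print("post z88:",ray("top",pt,88),ray("scene",ps,88))
r=least_squares(lambda X:np.r_[proj("top",X)-pt,proj("scene",X)-ps],[400,0,88]);print("tri",r.x,r.fun)
obs=[("top",(390,236.2),(-215,70,2)),("top",(268.4,223),(150,70,2)),("scene",(248,237.4),(-215,-70,2)),("scene",(380.2,252.4),(150,-70,2))]
def w(p,q): c,s=np.cos(p[2]),np.sin(p[2]); return [p[0]+c*q[0]-s*q[1],p[1]+s*q[0]+c*q[1],q[2]]
r2=least_squares(lambda p:np.concatenate([proj(n,w(p,q))-o for n,o,q in obs]),[500,0,1.5]);print(r2.x,r2.fun)
p=r2.x
c,s=np.cos(p[2]),np.sin(p[2])
d=r.x[:2]-p[:2]; print("post in holder",c*d[0]+s*d[1],-s*d[0]+c*d[1])
# board corners
a=np.array([[180,168],[342,183],[320,331],[163,317]])/5+[250,150]
P=[ray("top",x,60.4)[:2] for x in a]
for x in P: d=x-p[:2]; print(c*d[0]+s*d[1],-s*d[0]+c*d[1])
print([np.linalg.norm(P[i]-P[(i+1)%4]) for i in range(4)])
print("jaw pt",proj("top",w(p,(-8,0,70))),proj("scene",w(p,(-8,0,70))))
import cv2
for n,(x0,y0,x1,y1) in {"top":(250,150,410,260),"scene":(235,175,395,265)}.items():
    a=cv2.resize(cv2.imread(f"pics/{n}0.png")[y0:y1,x0:x1],None,fx=5,fy=5,interpolation=cv2.INTER_CUBIC)
    for q in [(-215,70,0),(-215,-70,0),(150,70,0),(150,-70,0),(-8,0,70)]:
        u=proj(n,w(p,q)); cv2.circle(a,tuple(int(v) for v in (u-[x0,y0]+.0)*5),4,(0,0,255),1)
    u=proj(n,r.x); cv2.circle(a,tuple(int(v) for v in (u-[x0,y0])*5),5,(255,0,255),1)
    cv2.imwrite(f"pics/{n}m.png",a)
E
```

```text
post z88: [ 577.5501025  -135.12682836   88.        ] [ 583.52580783 -131.46783576   88.        ]
tri [ 578.08709678 -133.91364448   83.47568204] [-0.56830108  0.0446497  -0.55569245 -0.03314895]
[608.3347926  -14.06188273   1.47720807] [-1.41194724  0.24630371  1.59740649 -0.19503201  0.21790886  0.47732269
 -0.07412954 -0.42055331]
post in holder -122.15396681173564 18.91497528839778
109.5345832550058 -45.659075576165876
12.411582894408976 -47.400783399920826
14.849251630015715 42.236331395518825
107.57003528509873 44.50511237664886
[np.float64(97.1386161379079), np.float64(89.67025469861998), np.float64(92.74853685505258), np.float64(90.18558775057447)]
jaw pt [323.36952945 202.38991868] [325.56700829 210.2629534 ]
```

View pics/topm.png

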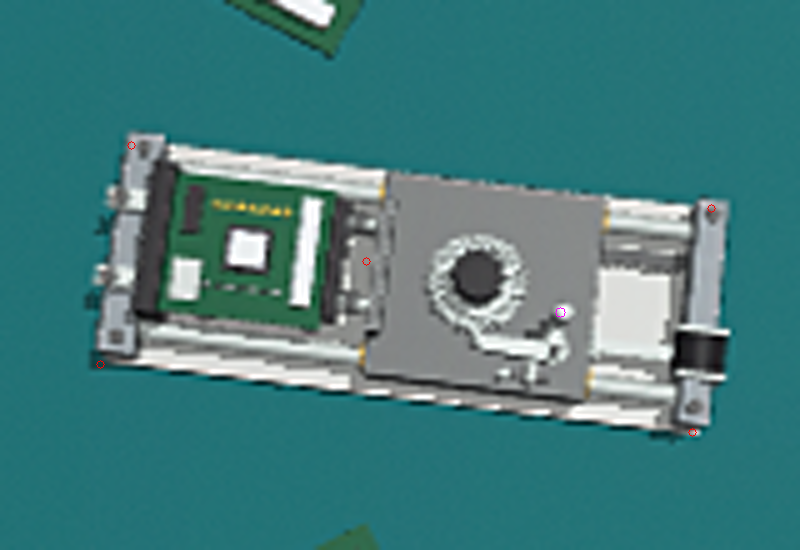

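View pics/scenem.png

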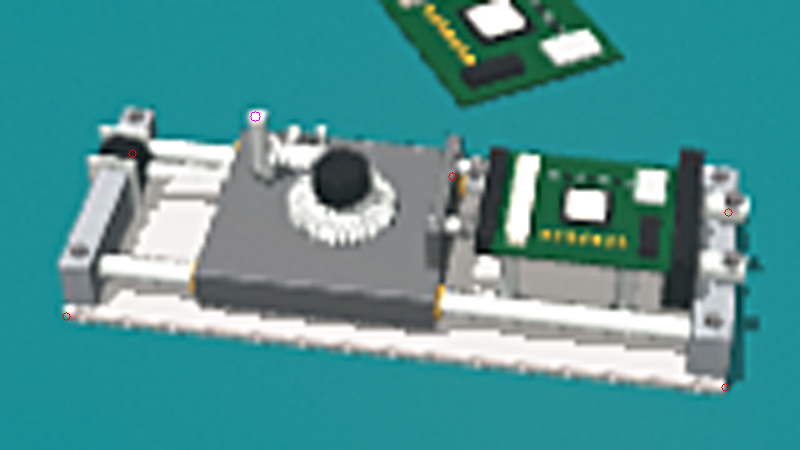

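The plate corners reproject well, and the post lies at about (580,-133). The residual is about half a pixel. Next I close the gripper, hover behind the post, and descend.

```bash
cat >> h.py <<'E'
YAW=1.4772; HX=np.array([np.cos(YAW),np.sin(YAW),0]); HY=np.array([-HX[1],HX[0],0])
POST=np.array([580,-133.,88])
def quat(phi): return [0,np.cos(phi/2),np.sin(phi/2),0]
E
python3 - <<'E'
from h import *
best=None
P=POST-HX*40; P[2]=170
for phi in (YAW,YAW-np.pi):
    j=ik(P,quat(phi)); print(phi,j)
    if j is not None and (best is None or abs(np.array(j)-current_qpos()).max()<best[0]): best=(abs(np.array(j)-current_qpos()).max(),phi)
phi=best[1]; print(best)
close_gripper(20)
movep(P,quat(phi))
print(current_time_s(),current_ee_pos())
P[2]=83
print(line_to(P,vel=80,f_stop=8)); print(current_time_s(),current_ee_pos(),current_tcp_rot(),current_gripper_width())
import cv2
for n,(x0,y0,x1,y1) in {"top":(250,130,410,250),"scene":(235,125,395,245)}.items():
    cv2.imwrite(f"pics/{n}1.png",cv2.resize(camera(n)[y0:y1,x0:x1],None,fx=5,fy=5,interpolation=cv2.INTER_CUBIC))
for _ in range(5): print(current_contact_force()); pause(.05)
E
```

```text
1.4772 [-0.48479231  0.69243805  1.12310312  1.771438   -0.68867668  1.13270036
  0.77053989]
-1.664392653589793 [-0.49547832  0.70875946  1.15187089  1.77213489 -0.71064192  1.14698166
 -2.35016166]
(np.float64(1.0980820820989101), 1.4772)
5.0917 [ 576.59667832 -171.82261049  169.83148944]
False
6.3333 [ 576.58232349 -173.04237297   83.50987341] [3.70561139e-04 7.39425140e-01 6.73238646e-01 2.24027681e-04] 0.006139274277873498
[0.24018634 0.5164259  0.68683612]
[-0.75615621  0.31739063  1.19284712]
[-0.86057791  0.02237208 -0.89648673]
[-0.65389687 -0.12176748  0.15166286]
[ 0.22058819 -0.72189182  0.40085047]
```

View pics/scene1.png

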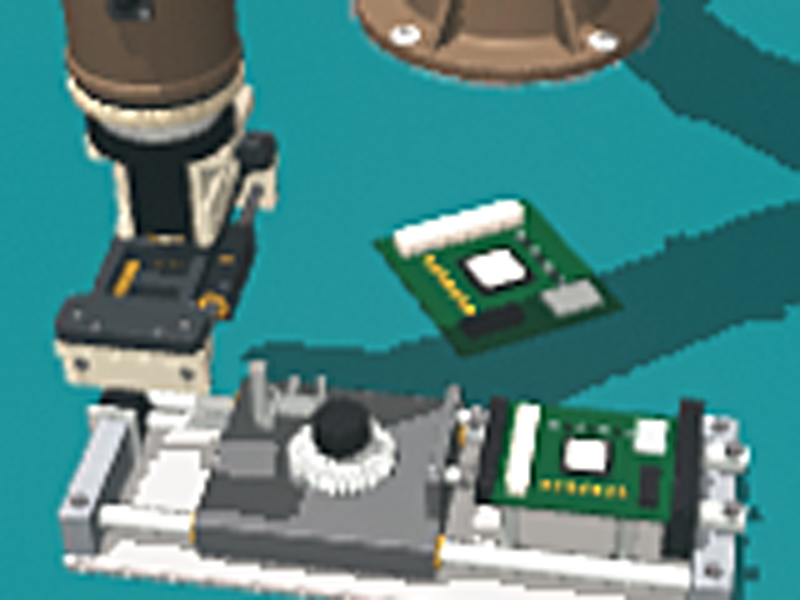

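View pics/top1.png

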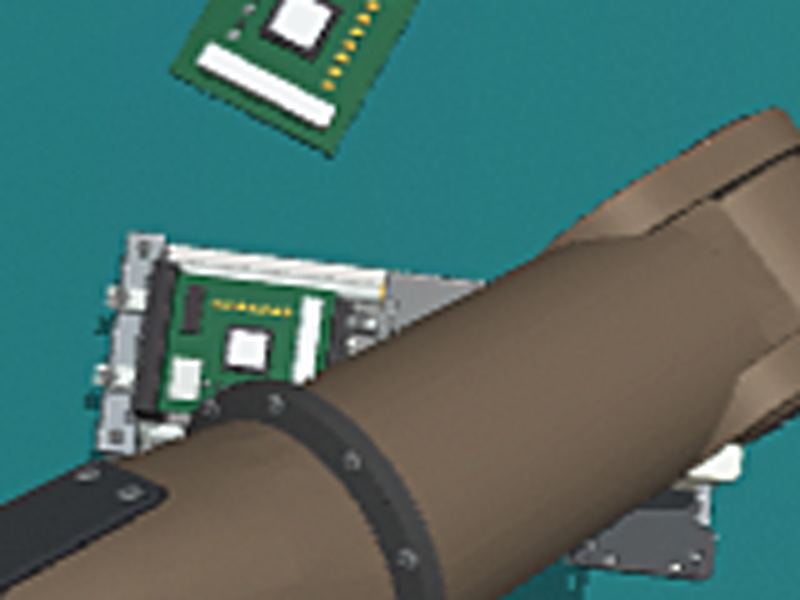

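```bash
python3 - <<'E'
from h import *
for X in ([576.6,-173,72.5],[576.6,-173,138],POST): print((proj("scene",X)-[235,125])*5)
E
```

```text
[187.6144943  377.22163138]
[177.9024902 284.7771784]
[255.99710259 362.35449496]
```

```bash
python3 - <<'E'
from h import *
T=np.array([576.6,-173,0])
for hx in(-37,37):
  for hy in(-95,95):
    for z in (138.,160): print(hx,hy,z,(proj("scene",T+HX*hx+HY*hy+[0,0,z])-[235,125])*5)
print(current_gripper_width())
for n in ("scene",):
  import cv2; a=camera(n)[60:240,200:400]; cv2.imwrite("pics/s2.png",cv2.resize(a,None,fx=4,fy=4))
E
```

```text
-37 -95 138.0 [ 60.29341495 391.47798852]
-37 -95 160 [ 54.7028812  357.80554363]
-37 95 138.0 [155.39551754 181.19596923]
-37 95 160 [151.88092998 149.26309448]
37 -95 138.0 [204.14140753 405.5334803 ]
37 -95 160 [200.81762462 371.82386178]
37 95 138.0 [280.23391844 191.93701049]
37 95 160 [278.42321164 159.93794511]
0.0037295631331371124
```

View pics/s2.png

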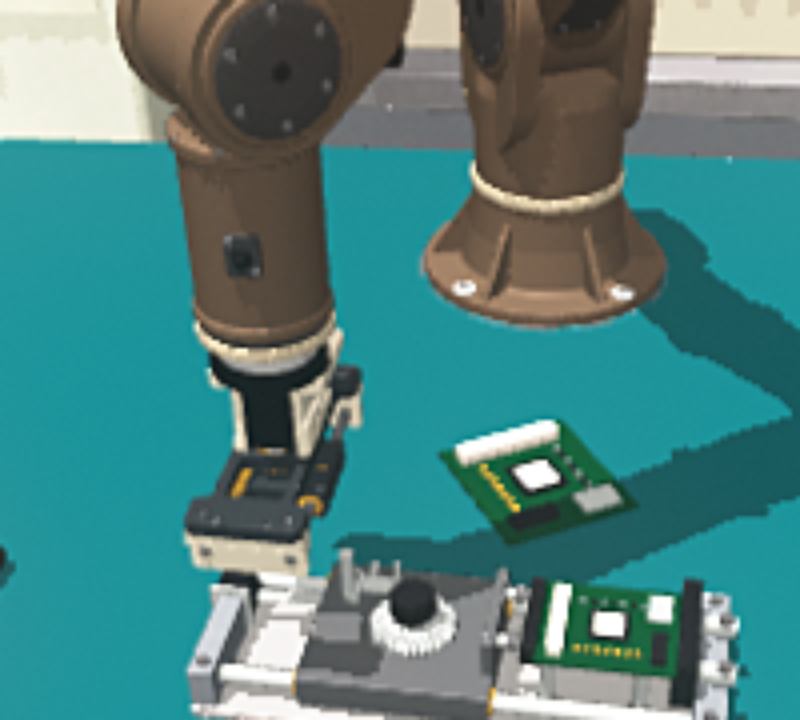

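```bash
cat >> h.py <<'E'
def F(n=6):
    a=[]
    for _ in range(n): a.append(np.asarray(current_contact_force())); pause(.012)
    return np.mean(a,0)
def sx(): return float(np.dot(np.asarray(current_ee_pos())-POST,HX))
E
python3 - <<'E'
from h import *
A=np.array([POST[0],POST[1],83.])
line_to(A-HX*24,vel=40)
f0=F(20); print("base",f0@HX, sx(),current_time_s()); np.save("f0.npy",f0)
hit=line_to(A-HX*8,vel=6,f_stop=3)
print(hit,sx(),current_time_s(),(F()-f0)@HX, current_ee_pos())
for _ in range(3): print(sx(),(F()-f0))
E
```

```text
base 0.029554788222792505 -24.27810347707861 7.45
True -14.882589232805199 9.0667 -1.5348209065960396 [ 578.43905108 -147.74258658   82.77935744]
-14.823945037892864 [ 0.54741569 -1.76202347  0.88152439]
-14.826037328736067 [ 0.74388396 -1.6366134   1.71791364]
-14.810328825765703 [ 1.13569226 -1.93418798  1.66728921]
```

```bash
cat > push.py <<'E'
from h import *
import sys
n=int(sys.argv[1]); st=float(sys.argv[2]); c=float(sys.argv[3]) # start cmd
f0=np.load("f0.npy"); A=np.array([POST[0],POST[1],83.])
L=[]
for k in range(n):
    c+=st; line_to(A+HX*c,vel=4)
    s=sx(); f=-(F(8)-f0)@HX; L.append((c,s,f)); print("%.2f %.3f %.2f"%(c,s,f))
    if len(L)>=2 and (L[-2][2]-f>1.2 ): print("drop");break
    if len(L)>=4 and f>5.5 and (f-L[-4][2])<3.2*(s-L[-4][1]) : print("soft");break
print(current_time_s(), [round(float(v),2) for v in F(10)-f0])
E
python3 push.py 5 0.2 -14.8
```

```text
-14.60 -14.712 2.21
-14.40 -14.616 3.02
-14.20 -14.426 4.20
-14.00 -14.295 4.87
-13.80 -14.195 5.51
10.925 [-0.23, -5.22, -1.51]
```

```bash
python3 push.py 6 0.2 -13.8
```

```text
-13.60 -14.095 5.67
-13.40 -14.013 6.25
-13.20 -13.883 6.17
-13.00 -13.730 6.47
soft
12.275 [-0.61, -6.31, -2.03]
```

```bash
sed -i 's/len(L)>=4/len(L)>=9/' push.py; python3 push.py 3 0.2 -13.0
```

```text
-12.80 -13.588 6.58
-12.60 -13.426 6.29
-12.40 -13.244 6.51
13.3083 [-0.42, -6.74, -2.13]
```

```bash
python3 - <<'E'
from h import *
f0=np.load("f0.npy"); A=np.array([POST[0],POST[1],83.])
c=-13.2
for k in range(6):
    c-=1; line_to(A+HX*c,vel=12); s=sx(); f=-(F(8)-f0)@HX; print("%.2f %.3f %.2f"%(c,s,f))
    if f<1.5: break
print(current_time_s())
E
```

```text
-14.20 -13.929 2.94
-15.20 -14.508 0.18
14.075
```

The force fell away on the retreat, so the pawl was still in its travel and not yet at its stop. The jaw did not follow. I'll press again and go further in small steps.

```bash
python3 - <<'E'
from h import *
A=np.array([POST[0],POST[1],83.]); line_to(A+HX*-14.0,vel=6)
E
python3 push.py 3 0.4 -14.0; python3 push.py 4 0.2 -12.8
```

```text
-13.60 -13.947 3.20
-13.20 -13.681 4.66
-12.80 -13.388 5.66
15.375 [-0.68, -5.61, -1.32]
-12.60 -13.337 6.20
-12.40 -13.295 6.29
-12.20 -13.109 6.50
-12.00 -12.971 6.77
16.725 [-0.67, -6.47, -1.84]
```

```bash
cat > shift.py <<'E'
from h import *
import cv2,sys
def shift(name):
    im=camera("scene"); cv2.imwrite(f"pics/{name}.png",im)
    a=cv2.cvtColor(cv2.imread("pics/scene0.png"),cv2.COLOR_BGR2GRAY).astype(np.float32); b=cv2.cvtColor(im,cv2.COLOR_BGR2GRAY).astype(np.float32)
    for nm,(x0,y0,x1,y1) in dict(jaw=(293,204,331,236),knob=(292,207,316,226),board=(337,204,372,230),post=(281,193,292,212)).items():
        # ECC translation
        W=np.eye(2,3,dtype=np.float32)
        try:
            cc,W=cv2.findTransformECC(a[y0:y1,x0:x1],b[y0:y1,x0:x1],W,cv2.MOTION_TRANSLATION,(3,100,1e-5)); print(nm,round(float(cc),4),W[:,2])
        except Exception as e: print(nm,"fail")
p=POST.copy(); print("1mm =",proj("scene",p+HX)-proj("scene",p))
shift(sys.argv[1]); f0=np.load("f0.npy"); print(sx(),-(F(10)-f0)@HX,current_time_s())
E
python3 shift.py s3
```

```text
1mm = [0.35237181 0.03353168]
jaw 0.8816 [ 0.17753908 -0.08674108]
knob 0.9207 [ 0.27244082 -0.14644381]
board 0.9926 [-0.00148356  0.02786086]
post 0.5363 [0.09197165 0.15230398]
-12.964111726247284 6.6437207890786 16.9417
```

```bash
python3 - <<'E'
import cv2,numpy as np
a=[cv2.resize(cv2.imread(f"pics/{n}.png")[185:250,250:390],None,fx=5,fy=4,interpolation=cv2.INTER_CUBIC) for n in("scene0","s3")]
cv2.imwrite("pics/cmp3.png",np.vstack(a))
E
```

```text
(no output)
```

View pics/cmp3.png

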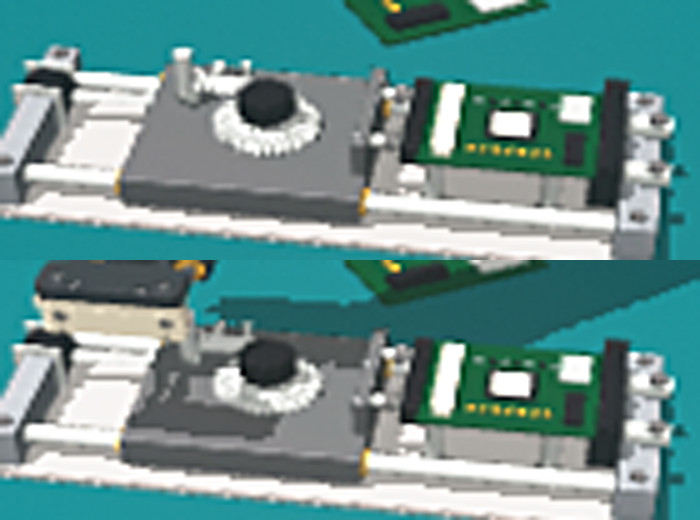

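```bash
cat > sh2.py <<'E'
import cv2,numpy as np,sys
def g(n): return cv2.cvtColor(cv2.imread(f"pics/{n}.png"),cv2.COLOR_BGR2GRAY).astype(np.float32)
a=g("scene0"); b=g(sys.argv[1])
for nm,(x0,y0,x1,y1) in dict(front=(317,226,328,240),plate=(318,213,328,240),rear=(271,224,281,237),rod=(335,232,372,240),endb=(372,205,384,250),board=(337,204,372,230)).items():
    W=np.eye(2,3,dtype=np.float32)
    try:
        cc,W=cv2.findTransformECC(a[y0:y1,x0:x1],b[y0-4:y1+4,x0-5:x1+5],np.float32([[1,0,5],[0,1,4]]),cv2.MOTION_TRANSLATION,(3,200,1e-6)); print(nm,round(float(cc),4),np.round((W[:,2]-[5,4]),3))
    except Exception as e: print(nm,"fail")
E
python3 sh2.py s3
```

```text
front 0.9976 [0.207 0.071]
plate 0.9902 [0.069 0.016]
rear 0.9285 [ 0.325 -0.338]
rod 0.9925 [ 0.037 -0.171]
endb 0.9913 [ 0.047 -0.068]
board 0.9831 [ 0.155 -0.009]
```

```bash
python3 push.py 5 0.2 -12.0; python3 shift.py s4; python3 sh2.py s4
```

```text
-11.80 -12.529 6.42
-11.60 -12.466 6.60
-11.40 -12.381 6.63
-11.20 -12.260 7.02
-11.00 -12.119 7.25
18.525 [-0.47, -7.32, -1.68]
1mm = [0.35237181 0.03353168]
jaw 0.8724 [-0.09012619 -0.12866175]
knob 0.9189 [ 0.00602989 -0.15842703]
board 0.9924 [-0.00120353  0.02700237]
post 0.5466 [ 0.03678453 -0.04855895]
-12.124833163601537 7.326666721599254 18.7417
front 0.9987 [-0.009 -0.014]
plate 0.9929 [-0.139 -0.033]
rear 0.9412 [ 0.023 -0.396]
rod 0.9924 [ 0.038 -0.182]
endb 0.9914 [ 0.042 -0.078]
board 0.9828 [ 0.155 -0.016]
```

The pawl slipped: one step jumped 0.44 mm, the force dropped, and the image shows the jaw moving back to its start position. I'm drawing back now.

```bash
python3 - <<'E'
from h import *
f0=np.load("f0.npy"); A=np.array([POST[0],POST[1],83.])
c=-11.0
for k in range(7):
    c-=0.8; line_to(A+HX*c,vel=12); s=sx(); f=-(F(5)-f0)@HX; print("%.2f %.3f %.2f"%(c,s,f))
    if f<1.5: print("LOST");break
print(current_time_s())
E
python3 shift.py s5; python3 sh2.py s5
```

```text
-11.80 -12.569 5.97
-12.60 -13.151 5.51
-13.40 -13.776 5.84
-14.20 -14.517 5.29
-15.00 -15.280 5.22
-15.80 -16.073 5.19
-16.60 -16.898 5.19
20.7833
1mm = [0.35237181 0.03353168]
jaw 0.8678 [-1.7023926 -0.3284379]
knob 0.9085 [-1.5584073 -0.4207941]
board 0.9932 [-0.00676215  0.02000478]
post 0.6527 [-1.0787475   0.10522515]
-16.895441583352568 5.110845388090496 20.9167
front 0.995 [-1.671 -0.181]
plate 0.9872 [-1.747 -0.189]
rear 0.9337 [-1.638 -0.614]
rod 0.9923 [ 0.035 -0.167]
endb 0.9913 [ 0.05  -0.068]
board 0.984 [ 0.14  -0.013]
```

```bash
python3 - <<'E'
from h import *
f0=np.load("f0.npy"); A=np.array([POST[0],POST[1],83.])
line_to(A+HX*-31.1,vel=14); print(sx(),-(F(6)-f0)@HX,current_time_s())
E
python3 shift.py s6; python3 sh2.py s6|head -3
```

```text
-31.5110620325887 5.220231122264983 22.15
1mm = [0.35237181 0.03353168]
jaw 0.9152 [-6.7284646  -0.67755187]
knob 0.9365 [-6.4328585  -0.84277725]
board 0.9957 [-0.01714024  0.02246107]
post 0.5748 [-0.34439716 -0.3712401 ]
-31.46402522094345 5.670093542876544 22.2833
front 0.9945 [-6.824 -0.708]
plate 0.4007 [ 1.426 -0.752]
rear 0.7973 [-14.396  -1.443]
```

```bash
python3 - <<'E'
from h import *
p=np.array(current_ee_pos()); p=np.array([POST[0],POST[1],0])+HX*-31.1
line_to([p[0],p[1],130.],vel=120)
q=p-HX*20; line_to([q[0],q[1],240.],vel=200)
print(current_time_s(),current_ee_pos())
movep([180,598,300],[0,.1454,.9894,0])
print(current_time_s())
import cv2
t=camera("top"); cv2.imwrite("pics/top7.png",t); s=camera("scene"); cv2.imwrite("pics/s7.png",s)
a=cv2.resize(t[150:260,250:410],None,fx=4,fy=4,interpolation=cv2.INTER_CUBIC); b=cv2.resize(s[175:265,235:395],None,fx=3.5,fy=3,interpolation=cv2.INTER_CUBIC)
cv2.imwrite("pics/t7c.png",a); cv2.imwrite("pics/s7c.png",b)
# jaw travel via template match, undisturbed lighting
def up(i): return cv2.resize(cv2.cvtColor(i,cv2.COLOR_BGR2GRAY),None,fx=8,fy=8,interpolation=cv2.INTER_CUBIC)
for n,im,(x0,y0,x1,y1) in (("scene",s,(292,205,318,228)),("scene",s,(316,200,327,240)),("top",t,(334,195,357,215)),("top",t,(323,185,345,228))):
    A=up(cv2.imread(f"pics/{n}0.png"))[y0*8:y1*8,x0*8:x1*8]; r=cv2.matchTemplate(up(im),A,cv2.TM_CCOEFF_NORMED); _,v,_,l=cv2.minMaxLoc(r)
    P=POST+HX*((50 if x1-x0>20 else 110) if n=="scene" else (45 if x1-x0<23.5 else 80)); P[2]=75 if x1-x0>20 else 40; sc=np.linalg.norm(proj(n,P)-proj(n,P-HX*20))/20
    d=np.hypot(l[0]/8-x0,l[1]/8-y0); print(n,v,l[0]/8-x0,l[1]/8-y0,"mm",d/sc)
print([[ (round(d["conf"],2),np.round(d["rect"],1)) for d in recognise("top",k)] for k in("pad_face","board","thumb_post")])
E
```

```text
23.5333 [ 574.86762546 -183.02347993  238.64557649]
26.6083
scene 0.9717854261398315 -8.125 -0.875 mm 23.10727562474829
scene 0.9405295848846436 -8.375 -0.875 mm 24.072634507962263
top 0.8777074813842773 7.875 0.875 mm 22.864289664625513
top 0.8961136937141418 7.875 0.875 mm 22.864289664625513
[[(0.69, array([320. , 193.8, 332.6, 215.9]))], [(0.85, array([286.1, 253.9, 342. , 313.6])), (0.78, array([282.6, 183. , 318.4, 216.3]))], []]
```

View pics/t7c.png

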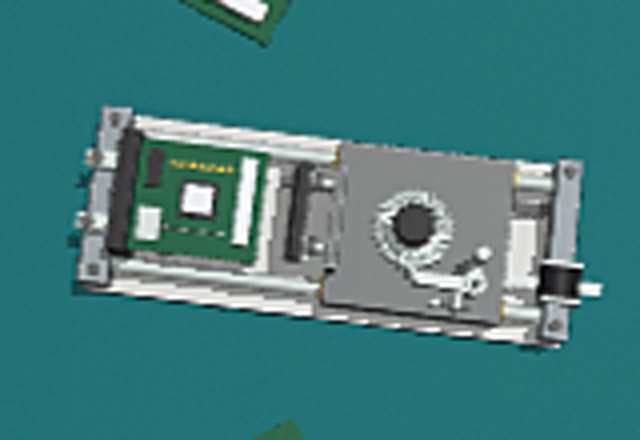

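View pics/s7c.png

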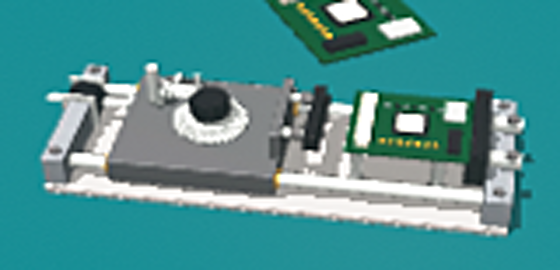

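```bash
python3 - <<'E'
import cv2,numpy as np
o=[]
for n in("top0","top7"): o.append(cv2.resize(cv2.imread(f"pics/{n}.png")[180:225,300:345],None,fx=9,fy=9,interpolation=cv2.INTER_NEAREST))
cv2.imwrite("pics/gap.png",np.hstack(o)[:,:800])
from h import *
g=cv2.imread("pics/top7.png")
for r in (196,200,204,208): print(r,[tuple(int(v) for v in x) for x in g[r,310:330]])
E
```

```text
196 [(241, 236, 232), (250, 247, 246), (248, 244, 243), (216, 213, 209), (50, 86, 18), (74, 106, 50), (155, 168, 149), (233, 232, 236), (228, 230, 229), (206, 209, 208), (84, 85, 83), (65, 66, 65), (61, 61, 60), (51, 50, 50), (49, 47, 47), (70, 69, 70), (71, 70, 70), (83, 83, 83), (93, 94, 93), (80, 80, 79)]
200 [(255, 253, 252), (249, 247, 245), (249, 244, 241), (98, 123, 71), (58, 93, 26), (112, 131, 101), (204, 211, 203), (226, 227, 228), (208, 211, 210), (129, 131, 129), (140, 142, 141), (142, 144, 143), (113, 113, 113), (39, 39, 38), (78, 77, 78), (67, 65, 66), (86, 84, 85), (127, 131, 128), (145, 148, 146), (141, 144, 142)]
204 [(249, 246, 244), (247, 244, 241), (207, 210, 188), (49, 86, 19), (73, 104, 48), (152, 166, 145), (232, 231, 235), (207, 211, 210), (124, 127, 125), (136, 138, 137), (145, 147, 146), (136, 138, 136), (53, 52, 52), (47, 45, 45), (69, 67, 67), (60, 58, 59), (90, 90, 90), (148, 151, 149), (142, 144, 142), (141, 143, 142)]
208 [(250, 247, 245), (249, 244, 241), (97, 122, 69), (57, 93, 24), (105, 121, 95), (193, 196, 195), (227, 229, 229), (208, 213, 211), (130, 133, 131), (140, 143, 141), (142, 144, 142), (113, 114, 113), (40, 38, 39), (78, 75, 77), (65, 63, 63), (86, 85, 86), (131, 134, 133), (144, 147, 145), (141, 143, 141), (141, 144, 142)]
```

View pics/gap.png

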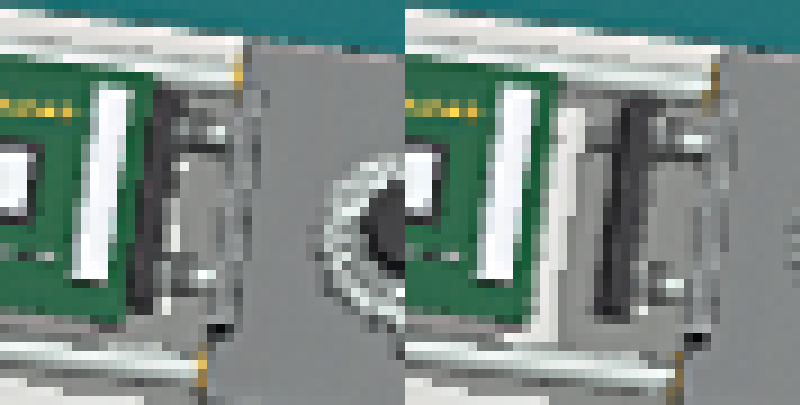

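```bash
python3 - <<'E'
from h import *
for r,b,p in ((204,314.95,321.55),(208,313.95,321.2),(200,315.0,322.2)):
  for z in (66,69): print(r,z,(ray("top",(b,r),60.4)-ray("top",(p,r),z))@HX)
  B=ray("top",(b,r),60.4)
# reference: initial contact, pad edge vs board edge
import cv2
g=cv2.imread("pics/top0.png")
for r in (200,204,208): print(r,[tuple(int(v) for v in x) for x in g[r,310:322]])
E
```

```text
204 66 19.51577614519467
204 69 19.615596845764358
208 66 21.376513878286627
208 69 21.4753857994002
200 66 21.312183089390302
200 69 21.41059870716555
200 [(255, 253, 253), (249, 246, 244), (249, 244, 241), (100, 126, 74), (62, 94, 33), (51, 63, 43), (73, 67, 74), (66, 64, 66), (56, 55, 54), (79, 80, 80), (148, 150, 148), (140, 143, 142)]
204 [(249, 246, 244), (248, 244, 241), (206, 210, 188), (57, 93, 25), (68, 98, 42), (51, 51, 46), (68, 65, 68), (62, 60, 60), (111, 111, 110), (175, 180, 178), (137, 138, 136), (139, 140, 139)]
208 [(249, 247, 245), (250, 245, 242), (101, 127, 73), (63, 96, 33), (54, 65, 45), (75, 70, 76), (64, 63, 63), (64, 63, 61), (77, 77, 75), (102, 102, 102), (92, 94, 92), (104, 104, 103)]
```

```bash
python3 - <<'E'
from h import *
import cv2
t=camera("top"); d=cv2.absdiff(t,cv2.imread("pics/top7.png"))[150:260,250:410]; print(d.max(),current_contact_force(),current_time_s())
sign_off()
E
```

```text
28 [0.58007836 0.07918044 0.11315001] 26.9083
the job is handed in; nothing more can be done
```

The board is free: the pad stands about 20–21 mm off its edge, and the pawl is back in the ratchet wheel holding the jaw there. I handed the job in at about 27 s.

- **Pressing the pawl:** I pushed the thumb post towards the board in 0.2–0.4 mm steps with the closed fingertips. My first attempt was a misjudgement. I read the soft yield at about 6.3 N as the slip and drew back, but the force fell to zero, so the pawl was not off. On the second push the post jumped 0.44 mm and the force dropped slightly at about 6.4 N. I pushed about 0.4 mm past that, to about 7.3 N.
- **Jaw not run tighter:** Just before the slip, pictures shadowed by the arm put the jaw at most about 0.5 mm forward. After the slip it was back at about its starting position. Both are within the 1.2 mm allowed, but these are rough sub-pixel readings.
- **Drawing back:** The jaw followed the finger at about 5.2 N. I then lifted the finger off, and the pawl dropped in.
- **Last checks:**
  - The jaw has gone back about 23 mm in all, which matches four teeth.
  - The pad gap measured 19.5 to 21.5 mm on three picture rows.
  - The jaw did not drift between the last two pictures.
  - The board shows no movement on its pillars.
  - The arm is clear of everything.
- **Disagreement:** From the tooth count and the force readings I expected a gap of about 22.5 mm, slightly more than the pictures show.
- **Not checked:** I did not measure the spool, bottle and screwdriver again at the end. The arm worked only at the holder.

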